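# Bring the oil bottle to the front of the notions carousel and hold it there

## Task

Take the small thread-and-notions carousel by the black knob on top of its post and turn it until the oil bottle stands right at the steel pointer on the foot, then keep the turntable still: finish while still gripping the knob, without letting go, so that a colleague can lift the bottle out. Handle only the knob: do not touch the bottle, the spools or the deck with its cups, keep the bottle standing upright in its cup, and leave the small things lying around the carousel where they are.

Things in the scene. Friction and masses are not known exactly. Their poses are not given: they have to be found in the camera images.
- carousel_foot: the fixed grey foot of the carousel, a flat disc 170 mm across; it does not move. Origin on the turning axis at table height, z up. Its front is its own -x side: from there a flat arm 22 mm wide sticks out under the deck to 142 mm from the axis and carries the pointer.
- pointer_tip (a point): the tip of the pointer, a small pointed steel cone lying level on the foot's front arm, 111 mm from the axis in the foot's -x direction, 24 mm above the table (highest part 33 mm); it points at the axis, just outside the edge of the deck.
- deck: the white turning deck, a disc 210 mm across, top 22 mm above the table, with four equal round open cups (60 mm outside, 53 mm inside, 30 mm deep), centres 68 mm from the axis, 90 degrees apart. Origin on the axis at table height, z up; the oil bottle is in the cup on its own -x side. Deck, steel post (16 mm thick) and knob are one rigid turning piece.
- turntable (a joint): the turning of deck, post and knob about the upright axis, rad, reads 0 at the start of every run wherever the bottle is, grows counter-clockwise seen from above. Turns freely either way (two full turns) with slight friction of about 0.06 N m, has no spring, stays where it is left.
- knob_grip (a point): the middle of the round black fluted knob on top of the post, on the turning axis, 181 mm above the table; the knob is 41 mm across over its flutes, from 166 to 196 mm high; it can be gripped from above at any yaw. Nothing else on the carousel is higher than 152 mm.
- oil_bottle: the oil bottle, 46 mm thick, 128 mm tall with a thin spout, 0.13 kg, standing loosely (about 4 mm play each way) in one of the four cups. Origin at the centre of its underside, z up.
- spool_1: thread spool with dark wooden ends, 35 mm across, 55 mm tall, loose in another cup; origin at the centre of its underside
- spool_2: thread spool, 35 mm across, 55 mm tall, loose in another cup; origin at the centre of its underside
- spool_3: shorter thread spool, 35 mm across, 49 mm tall, loose in another cup; origin at the centre of its underside
- bobbin_1: bystander: wound steel bobbin, 21 mm across, 10 mm high, on the table near the front of the carousel; origin at its underside
- bobbin_2: bystander: steel bobbin, 21 mm across, 10 mm high, on the table behind the carousel; origin at its underside
- bobbin_case: bystander: steel bobbin case, 26x33x12 mm, on the table near the front of the carousel; origin at its underside
- thread_snips: bystander: thread snips, 20x113x6 mm, lying on the table near its front edge; origin at its underside
Mind the look-alikes: they are no part of the job. What is shaped like the oil_bottle but orange or pink is not meant.

How it is judged (in metres and radians):
On the way, in this order (a step that is already met when the one before it is completed fails the run):
1. the knob is gripped before the bottle has come to the pointer (contact force between the fingers and knob above 2 N and not (y of oil_bottle in the frame of carousel_foot between -0.02 and 0.02 m and x of oil_bottle in the frame of carousel_foot below -0.05 m)), for 0.1 s.
2. the knob is gripped with the bottle at the pointer (contact force between the fingers and knob above 2 N and y of oil_bottle in the frame of carousel_foot between -0.01 and 0.01 m and x of oil_bottle in the frame of carousel_foot below -0.05 m), for 0.2 s.
At the end, for the whole second after the job is handed in: the oil bottle stands upright (within 0.2 rad) in its cup, in front of the pointer, its centre within 10 mm sideways of the line from the axis through the pointer tip; the turntable is still (under 0.05 rad/s) and the fingers still grip the knob (over 2 N) (all of step 2 and velocity of joint turntable between -0.05 and 0.05 rad/s and angle between oil_bottle's own z axis and vertical below 0.2 rad and height (world z) of oil_bottle below 0.03 m); the arm keeps its last pose, push and grip.
It fails at once if the robot touches the bottle, a spool or the deck (contact force between any of the fingers, the arm and oil_bottle above 0.5 N or contact force between any of the fingers, the arm and spool_1 above 0.5 N or contact force between any of the fingers, the arm and spool_2 above 0.5 N or contact force between any of the fingers, the arm and spool_3 above 0.5 N or contact force between any of the fingers, the arm and deck above 0.5 N).
It fails at once if the bottle is tipped (angle between oil_bottle's own z axis and vertical above 0.4 rad).
It fails at once if a thing lying by the carousel is moved by more than 15 mm (distance of any of bobbin_1, bobbin_2, bobbin_case, thread_snips from where it was at the start of the episode above 0.015 m).
It also fails if it takes over 54 s, if anything falls off the work surface, if the arm or the gripper's body presses on something with over 40 N, if the wrist force passes 120 N, or if a joint passes its speed limit or range.

## Robot

A 6-joint arm with a two-finger parallel gripper is mounted at the origin on a cart in front of the work surface, level with it; the furniture and walls round the work are solid. World frame = base frame: x ahead of the robot, y to its left, z up, the work surface at z = 0. Lengths are in m, angles in degrees, forces in N, time in s.
With the tool pointing down it reaches from about 0.4 to 0.825 m from the base axis. Payload 7 kg.
Tool frame: the origin (TCP) lies at the very end of the fingers, on their centre line; the grasp point (between the pads) lies 19 mm behind it; z points along the fingers, y is the line along which they close (so a half turn about z gives the same grasp; the last joint's range is limited). The gripper opens to 88 mm and grips with 3 to 60 N. Pads are 19 mm wide; open, the fingers measure 130 mm over their backs; the gripper's body (78 mm by 193 mm) begins 47 mm behind the grasp point.
Start: joints at [83.199, 20.546, 0.682, 0, -70.136, -16.507], TCP at [0.267, 0.62, 0.227] pointing down, gripper open.
Joint ranges: [-176.03, 176.03], [-82.01, 121.73], [-58.28, 71.71], [-173.87, 95.51], [-174.79, -0.11], [-173.66, 173.66]. Speed limits (degrees/s): [136.94, 136.94, 172.46, 180, 180, 180].

## Interface

Orientations are given as [roll, pitch, yaw] about the fixed x, y, z axes, in that order (R = Rz(yaw) Ry(pitch) Rx(roll)).
In Python, from plant import r gives the robot as it stands. The module is installed in compiled form; this text tells all that it offers.
- The arm moves only by the tool jog_arm, never from a script. Its arguments are lists of equal length, an entry for each row: "travel": the shift along the tool's x, y, z each as a share of 50 cm, from -1 to 1, a list of three; "dr": the turn, a rotation vector about the tool's x, y, z each as a share of 360 degrees, from -1 to 1, a list of three; "claw": the opening, from 0 (shut) to 1 (fully open). A call has exactly 10 rows; each row is the pose to reach, as a shift and turn from the pose commanded when the call began, along the tool's axes at that moment, turning the shorter way round; what a row does not reach only later rows make up. A row lasts 1/8 s, in which the tool goes at most 62.5 mm and 10.7 degrees, less where a joint would pass 70% of its speed; a pose out of reach is approached as far as the arm can. A call with a number of a shift or a turn outside -1 to 1 is refused whole. A call with a gripper value outside its range is refused whole. The fingers move at their own pace and stop on an object; "newtons" is the grip in N (left out, the last holds). Time passes only in rows, so rows that repeat a pose let the fingers close, or fill a call up. It gives the time, the measured TCP pose, the force, the opening and the grip force at its end, in the units of the state.
- r.get_state(): the state, without advancing time (a new reading comes with each control period).
- r.capture(name): name is "side" or "top" or "wrist"; returns a dict with "pixels" (384x512x3 uint8, red, green, blue), "range_z" (384x512 float32, m along the optical axis (not along the pixel's ray), 0 where there is no reading), "fx", "fy", "cx", "cy" (pixels), "position" and "attitude" of the camera in the world; the wrist camera has in their place "hand_eye" (4x4, takes a point from camera to tool coordinates, whose origin is the TCP and whose axes are the flange's). Camera axes: x right, y up, looking along -z (the intrinsics and any distortion apply to the point x, -y, -z); pixel columns grow to the right and rows downward; lengths in m; the calibration is good to about 2 mm. The wrist camera is an equidistant fisheye: a pixel r from the principal point sees the ray r / f radians off the axis. A picture is of the moment at which its call begins: read the wrist's pose just before it.
- r.close_job(): hands the job in; it is judged then, once.
Trained networks look in the newest picture that a camera, given by its name, has taken for a name from the list of things; names that differ only in an ending like _2 or _b are one class to them, and where a whole thing is asked for, a point or a joint stands for the part that bears it (a point fixed in the world has none). Each returns a list of dicts, best first, with "conf" (0 to 1); they miss things now and then, are a little off and sometimes report something else, mostly with a low value. They report only what shows in the picture. A call takes as long as a camera call. They do not tell look-alikes from the thing itself.
- r.boxes_of(name, camera): "extent" ([left, top, right, bottom] in pixels, round what is visible of it).
- r.regions_of(name, camera): "pixels" (384x512 bool, what is visible of it) and "extent" ([left, top, right, bottom] in pixels, round what is visible of it).
- r.tip_of(name, camera): "at" ([column, row] in pixels: a listed point, or the origin of a listed thing).
The state is a dict: "time_s": time; "joints": joint angles; "qd": joint speeds; "joint_torque": joint torques, N m; "tcp_pos": TCP position; "eef_rot": TCP orientation; "contact_force": force on the tool from outside, world axes, zero at the start; "moment": the same for the moment, N m; "gripper_width": finger opening in m; "gripper_force": force on a finger pad.
Only numpy, scipy, OpenCV 4.12 (cv2) and the standard library are available. Lean on these libraries where they do the work, as an engineer would, in place of code of your own. Each camera call takes 0.05 s, during which the arm holds its last target. There are 200 camera calls.

## Working session

There is one attempt and no reset: what is moved stays moved. The work goes in short steps, Python scripts to look and compute and a tool call to move; the robot and the scene stay as the last step left them, time stands still between calls to the robot, and variables do not carry over. Pictures are saved under pics/ and viewed, at most 10 in all, crops included, and the job is handed in when it is done.

Besides the shell and the picture viewer there is one more tool, called as name(argument=value, ...) on one line, values as JSON. jog_arm: Moves the arm, as the interface text tells. Its arguments: {"type":"object","properties":{"travel":{"type":"array"},"dr":{"type":"array"},"claw":{"type":"array"},"newtons":{"type":"number"}},"required":["travel","dr","claw"]}

```bash
mkdir -p pics; cat > h.py <<'E'
import numpy as np,cv2
from plant import r
from scipy.spatial.transform import Rotation as R
def att(a):
    a=np.array(a,float)
    if a.shape==(3,3): return a
    return R.from_euler('xyz',a,degrees=True).as_matrix() if a.size==3 else None
def world(c,u,v,z=None,d=None):
    "pixel -> world, on plane height z or at range d"
    ray=np.array([(u-c['cx'])/c['fx'],-(v-c['cy'])/c['fy'],-1.])
    p=np.array(c['position']);w=att(c['attitude'])@ray
    return p+w*(d if d is not None else (z-p[2])/w[2])
E
python3 - <<'E'
from h import *
s=r.get_state();print(s)
for n in('side','top'):
    c=r.capture(n);print(n,{k:v for k,v in c.items() if k not in('pixels','range_z')})
    cv2.imwrite(f'pics/{n}0.png',c['pixels'][...,::-1])
    for k in('oil_bottle','knob_grip','pointer_tip','carousel_foot','deck'):
        print(k,[(np.round(b['at']),round(b['conf'],2)) for b in r.tip_of(k,n)],[(np.round(b['extent']),round(b['conf'],2)) for b in r.boxes_of(k,n)])
E
```

```text
{'time_s': 0.0, 'joints': array([ 8.32010957e+01,  2.05900948e+01,  6.32866669e-01, -2.18242330e-02,
       -7.01377285e+01, -1.65083373e+01]), 'qd': array([ 0.05794457,  0.11614953,  0.02886226, -0.15236506,  0.00531697,
       -0.03564229]), 'joint_torque': array([ 4.29944259e-05, -5.82723427e+01,  2.93049020e+01,  6.99758381e+00,
        7.00752513e-03, -1.61427911e-04]), 'tcp_pos': array([0.26687379, 0.61944107, 0.22562559]), 'eef_rot': array([ 1.79903127e+02, -7.31473136e-03, -2.33146675e+01]), 'contact_force': array([-0.29156196,  0.46871584,  0.5174479 ]), 'moment': array([ 0.0676819 , -0.06995649,  0.05517078]), 'gripper_force': 0.0, 'gripper_width': 0.0877314253972544}
side {'fx': 416.3094643975561, 'fy': 416.3094643975561, 'cx': 252.2488198925842, 'cy': 189.30233576251507, 'position': array([0.48561769, 0.34372667, 0.60003909]), 'attitude': array([ 54.23921581,   1.01967832, 175.60966312])}
oil_bottle [(array([202., 219.]), 0.92), (array([330., 213.]), 0.74), (array([310., 197.]), 0.63)] [(array([300., 155., 320., 202.]), 0.82), (array([324., 171., 339., 221.]), 0.63), (arr
[... 515 characters left out ...]
.65265614, -91.04971516])}
oil_bottle [(array([276., 290.]), 0.63), (array([262., 154.]), 0.62), (array([311., 271.]), 0.58)] [(array([250., 138., 278., 162.]), 0.96), (array([267., 278., 286., 297.]), 0.79), (array([299., 260., 326., 284.]), 0.74)]
knob_grip [(array([280., 163.]), 0.57)] [(array([268., 151., 294., 181.]), 0.84)]
pointer_tip [(array([269., 232.]), 0.53)] [(array([264., 227., 275., 247.]), 0.6)]
carousel_foot [(array([304., 167.]), 0.39)] [(array([261., 234., 275., 250.]), 0.71)]
deck [(array([276., 180.]), 0.79)] [(array([232., 133., 324., 229.]), 0.68), (array([189., 292., 238., 301.]), 0.48), (array([250., 137., 279., 165.]), 0.31), (array([319., 136., 332., 151.]), 0.18)]
```

View pics/top0.png

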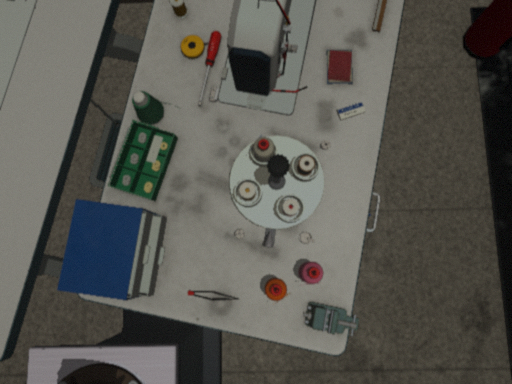

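View pics/side0.png

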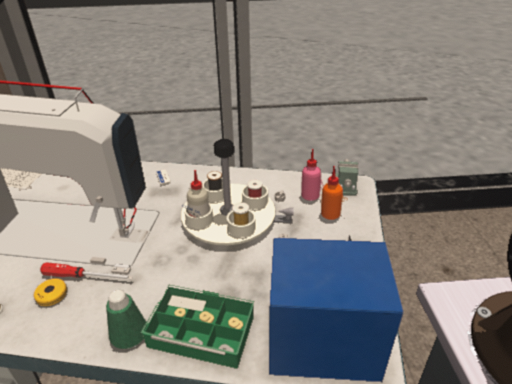

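Top view: the candidates for the bottle are the pale bottle in a carousel cup (262,148), the orange one (276,290), the pink one (311,271) and the green cone (149,107). By the description it is the pale bottle in the cup. The pointer is at about (269,235) and the knob at about (278,163). Next I'll measure and make one close crop.

```bash
python3 - <<'E'
from h import *
C={n:r.capture(n) for n in('side','top')}
im=cv2.resize(C['top']['pixels'][120:260,215:345,::-1],None,fx=4,fy=4,interpolation=cv2.INTER_CUBIC)
im2=cv2.resize(C['side']['pixels'][130:255,170:310,::-1],None,fx=4,fy=4,interpolation=cv2.INTER_CUBIC)
cv2.imwrite('pics/crop.png',cv2.resize(np.hstack([im,cv2.resize(im2,(520,560))]),(800,430)))
def tri(a,b):
    A=[];B=[]
    for c,(u,v) in((C['side'],a),(C['top'],b)):
        p=np.array(c['position']);w=world(c,u,v,d=1)-p;w/=np.linalg.norm(w);M=np.eye(3)-np.outer(w,w);A.append(M);B.append(M@p)
    return np.linalg.lstsq(np.vstack(A),np.hstack(B),rcond=None)[0]
print('knob tri',tri((224,148),(278,163)), 'on z .181',world(C['top'],278,163,z=.181),world(C['side'],224,148,z=.181))
# deck-plane circle from depth, top
for n,c in C.items():
    v,u=np.mgrid[:384,:512];ray=np.stack([(u-c['cx'])/c['fx'],-(v-c['cy'])/c['fy'],-np.ones(u.shape)],-1)*c['range_z'][...,None]
    P=ray@att(c['attitude']).T+c['position']; np.save(n+'.npy',P)
    k=P[...,2]
    if n=='top':
        for (u0,v0) in [(269,232),(262,154),(305,163),(289,208),(246,193),(278,160),(240,233),(305,238),(324,146)]: print((u0,v0),np.round(P[v0,u0],3))
    near=(np.hypot(P[...,0]-world(C['top'],278,163,z=.181)[0],P[...,1]-world(C['top'],278,163,z=.181)[1])<.15)
    m=near&(k>.15)&(k<.21);print(n,'knob pts',m.sum(),P[m].mean(0).round(3),P[m].min(0).round(3),P[m].max(0).round(3))
    m=near&(k>.016)&(k<.028);print(n,'deck pts',m.sum(),(P[m].min(0)/2+P[m].max(0)/2).round(3),np.ptp(P[m],axis=0).round(3))
    m=near&(k>.07)&(k<.15);print(n,'bottle/post pts',P[m][::12].round(3).tolist())
P=np.load('top.npy')
m=(P[...,2]>.1)&(P[...,0]>.3);print('tall things bbox', P[m].min(0).round(3),P[m].max(0).round(3))
Q=P[m]; Q=Q[np.hypot(Q[:,0]-.5,Q[:,1]+.36)>0]; 
for k in range(4): print(k)
d=P[m][:,:2]-world(C['top'],278,163,z=.181)[:2];dd=np.hypot(*d.T);o=dd>.12;print('nearest tall',P[m][o][np.argsort(dd[o])[:3]].round(3))
E
```

```text
knob tri [ 0.4981056  -0.38491579  0.18165105] on z .181 [ 0.50258129 -0.38545405  0.181     ] [ 0.49397983 -0.3839271   0.181     ]
side knob pts 382 [ 0.494 -0.375  0.183] [ 0.474 -0.398  0.15 ] [ 0.515 -0.361  0.197]
side deck pts 2160 [ 0.478 -0.383  0.022] [0.242 0.209 0.012]
side bottle/post pts [[0.502, -0.382, 0.15], [0.496, -0.377, 0.147], [0.488, -0.379, 0.144], [0.492, -0.377, 0.14], [0.497, -0.38, 0.134], [0.491, -0.379, 0.131], [0.501, -0.381, 0.128], [0.528, -0.457, 0.078], [0.497, -0.378, 0.127], [0.528, -0.456, 0.076], [0.499, -0.378, 0.125], [0.533, -0.451, 0.076], [0.505, -0.45, 0.076], [0.535, -0.448, 0.076], [0.508, -0.443, 0.078], [0.551, -0.354, 0.137], [0.512, -0.44, 0.077], [0.555, -0.356, 0.134], [0.519, -0.438, 0.076], [0.492, -0.376, 0.116], [0.524, -0.433, 0.077], [0.494, -0.377, 0.113], [0.524, -0.431, 0.076], [0.49, -0.378, 0.109], [0.521, -0.429, 0.074], [0.434, -0.426, 0.07], [0.547, -0.362, 0.119], [0.437, -0.422, 0.071], [0.553, -0.356, 0.122], [0.488, -0.381, 0.1], [0.42, -0.413, 0.072], [0.543, -0.357, 0.118], [0.426, -0.412, 0.071], [0.551, -0.351
[... 3407 characters left out ...]
 [0.468, -0.335, 0.078], [0.467, -0.324, 0.071], [0.464, -0.316, 0.079], [0.462, -0.312, 0.076], [0.461, -0.337, 0.08], [0.459, -0.333, 0.077], [0.457, -0.333, 0.079], [0.453, -0.323, 0.079], [0.448, -0.411, 0.072], [0.446, -0.415, 0.073], [0.444, -0.415, 0.072], [0.442, -0.413, 0.072], [0.44, -0.413, 0.07], [0.438, -0.405, 0.071], [0.436, -0.407, 0.072], [0.433, -0.407, 0.072], [0.432, -0.407, 0.071], [0.429, -0.406, 0.076], [0.427, -0.398, 0.071], [0.427, -0.423, 0.074], [0.425, -0.417, 0.073], [0.423, -0.417, 0.074], [0.421, -0.423, 0.071]]
tall things bbox [ 0.3  -0.46  0.1 ] [0.829 0.019 0.957]
0
1
2
3
nearest tall [[ 0.659 -0.369  0.226]
 [ 0.66  -0.369  0.145]
 [ 0.66  -0.369  0.229]]
```

View pics/crop.png

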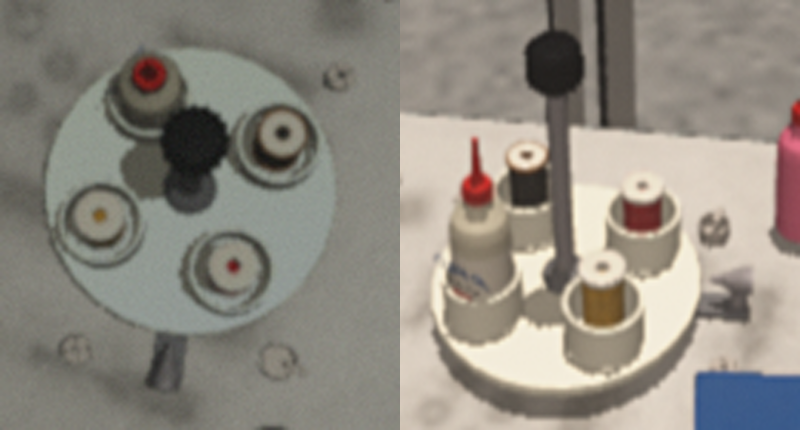

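```bash
python3 - <<'E'
from h import *
c=r.capture('top')
P=np.load('top.npy');S=np.load('side.npy')
ax=np.array([.496,-.385])
for n,P in(('top',P),('side',S)):
    f=P.reshape(-1,3);f=f[(f[:,2]<.9)]
    d=f[:,:2]-ax;rr=np.hypot(*d.T);m=(rr>.108)&(rr<.145)&(f[:,2]>.004)&(f[:,2]<.036)&(d[:,0]<-.05)
    q=f[m];print(n,len(q),q.mean(0).round(3)); a=np.degrees(np.arctan2(d[m][:,1],d[m][:,0]))%360;print(np.percentile(a,[5,25,50,75,95]).round(1))
    # deck rim circle
    m=(f[:,2]>.017)&(f[:,2]<.027)&(rr<.1085);print('deck',f[m].min(0).round(3),f[m].max(0).round(3))
    for x0,x1,y0,y1 in((.15,.6,-.2,.75),(.56,.8,-.6,-.1)):
        m=(f[:,0]>x0)&(f[:,0]<x1)&(f[:,1]>y0)&(f[:,1]<y1);g=f[m];print('max z',np.sort(g[:,2])[-30:][[0,29]],g[np.argmax(g[:,2])].round(3))
a,b=world(c,270.2,228.9,z=.024),world(c,268,245,z=.024);print('ptr',a,b)
for q in(a,b):print(np.degrees(np.arctan2(q[1]-ax[1],q[0]-ax[0]))%360,np.hypot(*(q[:2]-ax)))
E
```

```text
top 367 [ 0.381 -0.375  0.013]
[137.1 159.2 172.1 193.8 229.8]
deck [ 0.392 -0.49   0.017] [ 0.601 -0.28   0.027]
max z [0.16955588 0.17138908] [ 0.406 -0.103  0.171]
max z [0.31576028 0.32170611] [ 0.741 -0.377  0.322]
side 245 [ 0.372 -0.368  0.014]
[144.3 167.9 169.4 172.3 206. ]
deck [ 0.39  -0.487  0.017] [ 0.599 -0.278  0.027]
max z [0.60003909 0.60003909] [0.486 0.344 0.6  ]
max z [0.32597966 0.3307058 ] [ 0.798 -0.376  0.331]
ptr [ 0.39230911 -0.36920823  0.024     ] [ 0.35788536 -0.36365099  0.024     ]
171.3405852202269 0.10488651116831654
171.21307261447666 0.1397549100559996
```

The pale bottle in the cup at the far left of the deck is confirmed as the oil bottle, with a red spout and a label. Its bearing is about 24° and the pointer's is about 171°, so the turn is about +146.5°. Moving to the knob by way of a raised waypoint.

jog_arm(travel=[[0,0,-0.1],[0.05,0.06,-0.2],[0.12,0.15,-0.21],[0.2,0.25,-0.21],[0.28,0.35,-0.21],[0.36,0.45,-0.21],[0.44,0.55,-0.21],[0.52,0.65,-0.21],[0.6,0.75,-0.21],[0.674,0.841,-0.21]], dr=[[0,0,0],[0,0,0.02],[0,0,0.04],[0,0,0.06],[0,0,0.08],[0,0,0.1],[0,0,0.12],[0,0,0.14],[0,0,0.155],[0,0,0.167]], claw=[1,1,1,1,1,1,1,1,1,1])

```text
time_s: 2.5
tcp_pos: [0.4088, 0.1036, 0.3321]
eef_rot: [-179.9, 0.1, -83.5]
contact_force: [1.4, 0.7, 0.2]
gripper_width: 0.0876
gripper_force: 0.0
```

jog_arm(travel=[[0.1,-0.006,0],[0.21,-0.012,0],[0.32,-0.02,0],[0.43,-0.026,0],[0.54,-0.032,0],[0.65,-0.04,0.02],[0.76,-0.046,0.05],[0.87,-0.052,0.09],[0.983,-0.059,0.14],[0.983,-0.059,0.14]], dr=[[0,0,0.02],[0,0,0.04],[0,0,0.06],[0,0,0.08],[0,0,0.1],[0,0,0.12],[0,0,0.14],[0,0,0.155],[0,0,0.167],[0,0,0.167]], claw=[1,1,1,1,1,1,1,1,1,1])

```text
time_s: 3.75
tcp_pos: [0.493, -0.382, 0.2574]
eef_rot: [179.7, -0.2, -143.8]
contact_force: [-1.0, 0.0, 0.5]
gripper_width: 0.0876
gripper_force: 0.0
```

```bash
python3 - <<'E'
from h import *
s=r.get_state();print(s['tcp_pos'],s['eef_rot'],s['joints'])
c=r.capture('wrist');H=np.array(c['hand_eye']);np.savez('w0.npz',**c)
cv2.imwrite('pics/w0.png',c['pixels'][...,::-1]);print(H.round(3),c['fx'],c['cx'],c['cy'])
T=R.from_euler('xyz',s['eef_rot'],degrees=True).as_matrix()
def ww(u,v,z):
    a,b=u-c['cx'],v-c['cy'];rr=np.hypot(a,b);t=rr/c['fx']
    w=T@H[:3,:3]@np.array([np.sin(t)*a/rr,-np.sin(t)*b/rr,-np.cos(t)]);p=s['tcp_pos']+T@H[:3,3]
    return p+w*(z-p[2])/w[2]
for k,z in(('knob_grip',.181),('oil_bottle',.023),('pointer_tip',.024),('deck',.022)):
    for b in r.tip_of(k,'wrist'):print(k,np.round(b['at']),round(b['conf'],2),ww(*b['at'],z).round(4))
for b in r.regions_of('knob_grip','wrist'):
    v,u=np.nonzero(b['pixels']);print('knob reg',b['extent'],b['conf'],ww((b['extent'][0]+b['extent'][2])/2,(b['extent'][1]+b['extent'][3])/2,.196))
E
```

```text
[ 0.49301817 -0.3819675   0.25741995] [ 179.69311106   -0.18534214 -143.83200109] [-1.98674900e+01  1.49654804e+01 -3.19333762e+00 -1.86260995e-02
 -7.21992578e+01 -3.39592579e+01]
[[ 0.     0.964  0.266  0.072]
 [ 1.     0.    -0.     0.   ]
 [-0.     0.266 -0.964 -0.159]
 [ 0.     0.     0.     1.   ]] 297.3186396354542 255.72180708991002 191.9267658048739
oil_bottle [300.  25.] 0.85 [ 0.302  -0.4473  0.023 ]
oil_bottle [356.  41.] 0.79 [ 0.2685 -0.3742  0.023 ]
oil_bottle [242. 212.] 0.73 [ 0.557  -0.3575  0.023 ]
pointer_tip [310. 114.] 0.83 [ 0.392  -0.3646  0.024 ]
deck [249. 164.] 0.85 [ 0.4952 -0.3888  0.022 ]
knob reg [224.0, 177.8, 276.3, 230.3] 0.66 [ 0.49417349 -0.38560255  0.196     ]
```

View pics/w0.png

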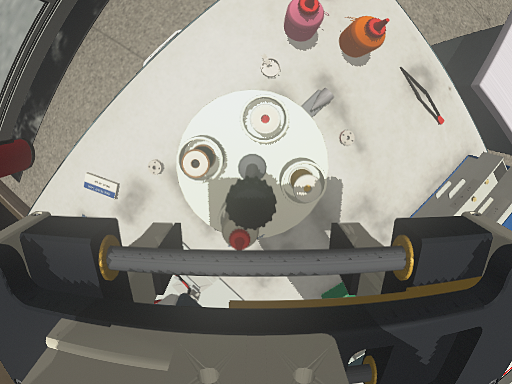

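The wrist picture shows the knob at (250,200), the bottle's red spout behind it at (240,240), the pointer at (315,105), and the pink and orange bottles at the top. The axis is at about (0.495,-0.386). Descending around the knob.

jog_arm(travel=[[0.0016,-0.009,0.02],[0.0016,-0.009,0.045],[0.0016,-0.009,0.07],[0.0016,-0.009,0.095],[0.0016,-0.009,0.12],[0.0016,-0.009,0.145],[0.0016,-0.009,0.165],[0.0016,-0.009,0.18],[0.0016,-0.009,0.185],[0.0016,-0.009,0.185]], dr=[[0,0,0],[0,0,0],[0,0,0],[0,0,0],[0,0,0],[0,0,0],[0,0,0],[0,0,0],[0,0,0],[0,0,0]], claw=[1,1,1,1,1,1,1,1,1,1])

```text
time_s: 5.3
tcp_pos: [0.4964, -0.3836, 0.1691]
eef_rot: [-180.0, 0.0, -143.5]
contact_force: [0.2, -0.6, -0.1]
gripper_width: 0.0878
gripper_force: 0.0
```

jog_arm(travel=[[0,0,0],[0,0,0],[0,0,0],[0,0,0],[0,0,0],[0,0,0],[0,0,0],[0,0,0],[0,0,0],[0,0,0]], dr=[[0,0,0],[0,0,0],[0,0,0],[0,0,0],[0,0,0],[0,0,0],[0,0,0],[0,0,0],[0,0,0],[0,0,0]], claw=[0.7,0.55,0.4,0.3,0.2,0.2,0.2,0.2,0.2,0.2], newtons=25)

```text
time_s: 6.55
tcp_pos: [0.4969, -0.3842, 0.1692]
eef_rot: [-179.9, 0.0, -143.5]
contact_force: [2.8, -5.1, -2.1]
gripper_width: 0.0374
gripper_force: 25.0
```

jog_arm(travel=[[0,0,0],[0,0,0],[0,0,0],[0,0,0],[0,0,0],[0,0,0],[0,0,0],[0,0,0],[0,0,0],[0,0,0]], dr=[[0,0,-0.005],[0,0,-0.015],[0,0,-0.03],[0,0,-0.05],[0,0,-0.07],[0,0,-0.09],[0,0,-0.11],[0,0,-0.125],[0,0,-0.135],[0,0,-0.14]], claw=[0.2,0.2,0.2,0.2,0.2,0.2,0.2,0.2,0.2,0.2])

```text
time_s: 7.8
tcp_pos: [0.4967, -0.3841, 0.1691]
eef_rot: [-180.0, -0.0, -93.1]
contact_force: [2.7, -3.9, -3.3]
gripper_width: 0.0379
gripper_force: 25.0
```

```bash
python3 - <<'E'
from h import *
s=r.get_state();print(s['time_s'],s['eef_rot'],s['contact_force'],s['moment'],s['gripper_force'])
c=r.capture('side')
for b in r.tip_of('oil_bottle','side'):
    p=world(c,*b['at'],z=.023);d=p[:2]-[.496,-.385];print(np.round(b['at']),b['conf'],p.round(3),np.degrees(np.arctan2(d[1],d[0])),np.hypot(*d))
E
```

```text
7.8 [-1.79963521e+02 -4.68649246e-02 -9.30904720e+01] [ 2.69357719 -3.85174575 -3.31749249] [-1.68615056 -0.70473166 -0.09305536] 24.99960100511089
[308. 196.] 0.98 [ 0.308 -0.415  0.023] -171.05619645484762 0.19058197305019559
[220. 229.] 0.9 [ 0.512 -0.322  0.023] 75.68536005498596 0.06538586541096875
[332. 216.] 0.77 [ 0.269 -0.34   0.023] 168.8101359336609 0.2310066683754598
```

jog_arm(travel=[[0,0,0],[0,0,0],[0,0,0],[0,0,0],[0,0,0],[0,0,0],[0,0,0],[0,0,0],[0,0,0],[0,0,0]], dr=[[0,0,-0.005],[0,0,-0.015],[0,0,-0.03],[0,0,-0.05],[0,0,-0.07],[0,0,-0.09],[0,0,-0.11],[0,0,-0.125],[0,0,-0.135],[0,0,-0.14]], claw=[0.2,0.2,0.2,0.2,0.2,0.2,0.2,0.2,0.2,0.2])

```text
time_s: 9.15
tcp_pos: [0.4966, -0.3841, 0.1692]
eef_rot: [180.0, -0.1, -42.7]
contact_force: [1.9, -5.5, -3.0]
gripper_width: 0.0375
gripper_force: 25.0
```

jog_arm(travel=[[0,0,0],[0,0,0],[0,0,0],[0,0,0],[0,0,0],[0,0,0],[0,0,0],[0,0,0],[0,0,0],[0,0,0]], dr=[[0,0,-0.005],[0,0,-0.015],[0,0,-0.03],[0,0,-0.05],[0,0,-0.07],[0,0,-0.085],[0,0,-0.1],[0,0,-0.112],[0,0,-0.12],[0,0,-0.123]], claw=[0.2,0.2,0.2,0.2,0.2,0.2,0.2,0.2,0.2,0.2])

```text
time_s: 10.4
tcp_pos: [0.4965, -0.3843, 0.1691]
eef_rot: [179.9, -0.0, 1.6]
contact_force: [1.5, -6.0, -2.7]
gripper_width: 0.0376
gripper_force: 25.0
```

```bash
python3 - <<'E'
from h import *
s=r.get_state();print(s['time_s'],s['eef_rot'],s['contact_force'],s['gripper_force'])
I=[]
for n in('side','top'):
  c=r.capture(n);u0,v0=(170,130) if n=='side' else (215,120)
  I.append(cv2.resize(c['pixels'][v0:v0+140,u0:u0+130,::-1],(390,420),interpolation=cv2.INTER_CUBIC))
  for k,z in(('oil_bottle',.023),('pointer_tip',.024)):
    for b in r.tip_of(k,n):
      p=world(c,*b['at'],z=z);d=p[:2]-[.496,-.385];print(n,k,np.round(b['at'],1),round(b['conf'],2),p.round(3),np.degrees(np.arctan2(d[1],d[0]))%360,np.hypot(*d))
  v,u=np.mgrid[:384,:512];P=(np.stack([(u-c['cx'])/c['fx'],-(v-c['cy'])/c['fy'],-np.ones(u.shape)],-1)*c['range_z'][...,None])@att(c['attitude']).T+c['position']
  f=P.reshape(-1,3);d=f[:,:2]-[.496,-.385];rr=np.hypot(*d.T)
  m=(rr>.04)&(rr<.1)&(f[:,2]>.085)&(f[:,2]<.15);a=np.degrees(np.arctan2(d[m][:,1],d[m][:,0]))%360
  print(n,'bottle top pts',m.sum(),(f[m].min(0)/2+f[m].max(0)/2).round(3),np.percentile(a,[5,50,95]).round(1))
cv2.imwrite('pics/c2.png',np.hstack(I))
E
```

```text
10.4 [ 1.79934180e+02 -2.33145010e-02  1.55735999e+00] [ 1.54920424 -6.00438752 -2.74816477] 24.999739934228273
side oil_bottle [308.7 194.8] 0.91 [ 0.306 -0.421  0.023] 190.73630806171778 0.1935627944883847
side oil_bottle [259.1 211.1] 0.85 [ 0.426 -0.372  0.023] 169.78372931107566 0.07138068869234222
side oil_bottle [333.1 214.2] 0.72 [ 0.266 -0.346  0.023] 170.29421873398934 0.23302106438356643
side bottle top pts 368 [ 0.43  -0.365  0.117] [150.2 161.  171. ]
top oil_bottle [308.2 272.8] 0.67 [ 0.298 -0.448  0.023] 197.5342594813285 0.20790558294885578
top oil_bottle [269.6 213.5] 0.64 [ 0.426 -0.369  0.023] 166.9278075307556 0.07200741500005575
top pointer_tip [269.5 231.2] 0.72 [ 0.387 -0.368  0.024] 170.88703853085792 0.11000582670048757
top bottle top pts 382 [ 0.431 -0.372  0.117] [153.3 169.3 184.8]
```

View pics/c2.png

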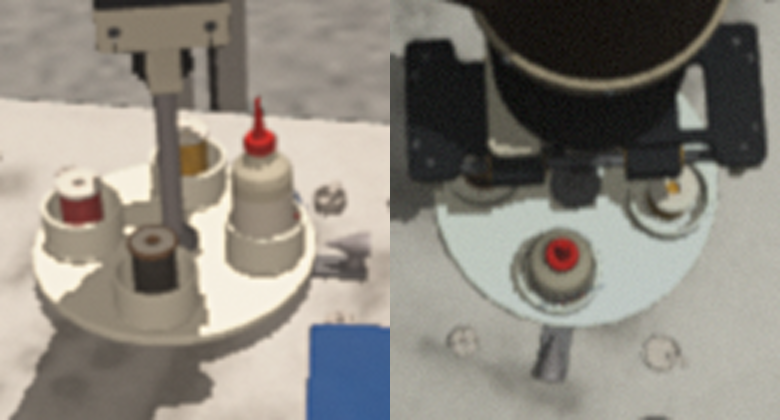

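The crops show the bottle in front of the pointer: side view (265,200) against (345,255), top view (560,265) against (553,330). It is about 1° short, so I'll nudge it by 1° and let it settle.

jog_arm(travel=[[0,0,0],[0,0,0],[0,0,0],[0,0,0],[0,0,0],[0,0,0],[0,0,0],[0,0,0],[0,0,0],[0,0,0]], dr=[[0,0,-0.001],[0,0,-0.002],[0,0,-0.003],[0,0,-0.003],[0,0,-0.003],[0,0,-0.003],[0,0,-0.003],[0,0,-0.003],[0,0,-0.003],[0,0,-0.003]], claw=[0.2,0.2,0.2,0.2,0.2,0.2,0.2,0.2,0.2,0.2])

```text
time_s: 11.95
tcp_pos: [0.4965, -0.3843, 0.1692]
eef_rot: [179.9, -0.0, 2.6]
contact_force: [0.3, -6.4, -2.5]
gripper_width: 0.0375
gripper_force: 25.0
```

```bash
python3 - <<'E'
from h import *
s=r.get_state();print(s['time_s'],s['eef_rot'],s['gripper_force'],abs(s['qd']).max())
c=r.capture('side')
for b in r.tip_of('oil_bottle','side'):
    p=world(c,*b['at'],z=.023);d=p[:2]-[.496,-.385];print(p.round(3),np.degrees(np.arctan2(d[1],d[0]))%360)
if s['gripper_force']>10: print(r.close_job())
E
```

```text
11.95 [ 1.79932710e+02 -2.04972822e-02  2.58363521e+00] 24.999702132226957 0.06509243279967405
[ 0.265 -0.345  0.023] 170.1434695024132
[ 0.425 -0.372  0.023] 169.26786581273288
[ 0.302 -0.424  0.023] 191.33508202139373
the job is handed in; nothing more can be done
None
```

The carousel was turned about 146° by the knob, and the oil bottle stands upright at the pointer, within about 2° (2 mm) by camera. The gripper still holds the knob at 25 N, and the job was handed in at about 12 s; no verdict was returned.

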